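# Hold a setting block against the sprung stop of a jeweller's jig

## Task

Take the loose blue setting block from the bench and stand it on the cork pad in the free bay of the two-bay jig (the other bay holds a finished block, which must stay as it is, like the other things on the bench). Slide it squarely along the bay against the red sprung plunger until it is firmly up against both steel stop shoulders, without ramming it. Finish while still holding the block pressed there, upright and down on the pad: do not let go, or the spring will push it off the stop.

Things in the scene. Friction and masses are not known exactly. Their poses are not given: they have to be found in the camera images.
- block: the block to load: blue painted aluminium, 36 x 36 mm in plan and 48 mm tall, about 0.17 kg, with a white flower-shaped rosette (2 mm high, 28 mm across) on top; starts standing loose on the bench at any yaw. Origin at the centre of its underside, x and y square to its sides, z up. Any of its four sides may go to the stop.
- finished: a finished block of the same size, blue with a brass-coloured rosette and a large red bead; stands loose in the occupied bay, clear of its plunger; leave it alone. Origin at the centre of its underside.
- jig: dark steel plate 190 x 190 x 12 mm fixed on the bench, yaw within 0.35 rad. Origin: centre of underside; x = pushing direction (roughly away from the robot), y left, z up. Two bays along x, centre lines at y = +55 (left) and -55 mm (right), 42 mm wide between rails 6 mm wide, 10 mm high, x = -65 to 30 mm; open above and at the -x end. Far end: stops, brass barrels; all under 43 mm above bench
- stops: the four steel stop shoulders (two per bay), fixed to the jig: each 8 mm wide, 30 mm tall above the plate, centred 12 mm either side of the bay's centre line, with their stop faces at x = +35 mm of the jig. Narrower overall (32 mm) than the block. Origin and axes those of the jig.
- pad: cork pad 80 x 38 x 3 mm fixed on the plate in the free bay, which it marks; the block stands on it, so its underside is then 15 mm above the bench. Origin at the centre of the pad's underside, on the bay's centre line 45 mm before the stop faces; axes as the jig's.
- stop_left (a point): point on the left bay's centre line, on the top of the plate, in the plane of the stop faces; axes as the jig's. With the block on the stop its centre is 18 mm before this point.
- stop_right (a point): the same for the right bay.
- plunger_left (a joint): the left bay's red sprung plunger (12 mm diameter, axis 18 mm above the plate, between the shoulders). 0 when out: tip 10 mm before the stop faces. Grows as pushed in, in m: 0.010 when the tip is level with the stop faces (block on the stop). Takes 4 N to start, 8 N at 10 mm; it could go on to 16 mm, but the shoulders stop the block first.
- plunger_right (a joint): the same for the right bay.
- bead_jar: bystander: amber glass jar 48 mm in diameter, 70 mm tall, standing on the bench; origin at the centre of its underside.
- graver: bystander: hand tool like a screwdriver, 160 mm long, lying on the bench; origin on the bench near its middle.
- wax_cup: bystander: white cup 60 mm in diameter, 60 mm tall, on the bench; origin at the centre of its underside.
There are look-alikes about, which are no part of the job. Leave any green or turquoise look-alike of the block alone.

How it is judged:
At the end, for the whole second after the job is handed in: block on the cork pad (underside under 6.5 mm above plate), upright 0.08 rad, square 0.1 rad, within 6 mm of the bay line, centre 15.5-20 mm before the stops, plunger in over 8.5 mm, over 1.5 N on the stops, over 1.5 N from the fingers, at rest; finished block moved under 6 mm (((horizontal distance between pad and stop_left below 0.06 m and value of joint plunger_left above 0.0085 m and x of block in the frame of stop_left between -0.02 and -0.0155 m and y of block in the frame of stop_left between -0.006 and 0.006 m and z of block in the frame of stop_left below 0.0065 m) or (horizontal distance between pad and stop_right below 0.06 m and value of joint plunger_right above 0.0085 m and x of block in the frame of stop_right between -0.02 and -0.0155 m and y of block in the frame of stop_right between -0.006 and 0.006 m and z of block in the frame of stop_right below 0.0065 m)) and contact force between block and stops above 1.5 N and contact force between the fingers and block above 1.5 N and angle between block's own z axis and vertical below 0.08 rad and (angle between the x axis of block and the x axis of jig, either way round below 0.1 rad or angle between the x axis of block and the y axis of jig, either way round below 0.1 rad) and linear speed of block below 0.01 m/s and distance of finished from where it was at the start of the episode below 0.006 m); the arm keeps its last pose, push and grip.
It fails at once if the finished block is shifted by more than 6 mm (distance of finished from where it was at the start of the episode above 0.006 m).
It fails at once if the block is rammed against the stop with more than 60 N (contact force between block and stops above 60 N).
It fails at once if the jar is shifted by more than 20 mm (distance of bead_jar from where it was at the start of the episode above 0.02 m).
It fails at once if the hand tool is shifted by more than 20 mm (distance of graver from where it was at the start of the episode above 0.02 m).
It fails at once if the cup is shifted by more than 20 mm (distance of wax_cup from where it was at the start of the episode above 0.02 m).
It also fails if it takes over 43 s, if anything falls off the work surface, if the arm or the gripper's body presses on something with over 40 N, if the wrist force passes 120 N, or if a joint passes its speed limit or range.

## Robot

A 7-joint arm with a two-finger parallel gripper is mounted at the origin on the work surface. World frame = base frame: x ahead of the robot, y to its left, z up, the work surface at z = 0. Lengths are in m, angles in rad, forces in N, time in s.
With the tool pointing down it reaches from about 0.4 to 0.85 m from the base axis. Payload 10.4 kg.
Tool frame: the origin (TCP) lies on the centre line of the jaws, within the pads' length; the fingertips stand 11 mm ahead of it and the grasp point (between the pads) lies 8 mm behind it (tip_reach is the distance from the TCP to the fingertips, in m); z points along the fingers, y is the line along which they close (so a half turn about z gives the same grasp; the last joint's range is limited). The gripper opens to 85 mm and grips with 20 to 120 N. Pads are 22 mm wide; open, the fingers measure 114 mm over their backs; the gripper's body (76 mm by 85 mm) begins 54 mm behind the grasp point. The pads swing forward as they close: fully open they stand 13 mm farther back than shut.
Start: joints at [-1.128, 0.332, -0.065, 1.46, 0.022, 1.35, -0.088], TCP at [0.281, 0.558, 0.242] pointing down, gripper open.
Joint ranges: [-2.6, 2.6], [-0.5, 2.12], [-1.47, 1.34], [0.16, 2.42], [-1.27, 4.41], [0.06, 2.06], [-2.6, 2.6]. Speed limits (rad/s): [2.22, 2.22, 2.79, 2.79, 3.14, 3.14, 3.14].

## Interface

Orientations are given as a unit quaternion [x, y, z, w].
In Python, from workcell import get_obs, camera, hand_in, tip_reach gives the robot as it stands. The module is installed in compiled form; this text tells all that it offers.
- The arm moves only by the tool move_arm, never from a script. Its argument "plan" is a list of rows, each an object with "delta_pos": the shift along the tool's x, y, z in a scale on which 1.0 is 0.8 m, a list of three; "turn": the turn, a rotation vector about the tool's x, y, z in a scale on which 1.0 is pi/2 rad, a list of three; "fingers": the closure, from 0 (fully open) to 1 (shut). A call has 1 to 12 rows; each row is the pose to reach, as a shift and turn from the pose commanded when the call began, along the tool's axes at that moment; what a row does not reach only later rows make up. A row lasts 1/8 s, in which the tool goes at most 62.5 mm and 10.7 degrees, less where a joint would pass 70% of its speed; a pose out of reach is approached as far as the arm can. No shift or turn number may pass 1 either way. A call with a gripper value outside its range is refused whole. The fingers move at their own pace and stop on an object; "force" is the grip in N (left out, the last holds). Time passes only in rows, so rows that repeat a pose let the fingers close. It gives the time, the measured TCP pose, the force, the opening and the grip force at its end, in the units of the state.
- get_obs(): the state, without advancing time (a new reading comes with each control period).
- camera(name): name is "side" or "top"; returns a dict with "color" (400x640x3 uint8, red, green, blue), "range_z" (400x640 float32, m along the optical axis (not along the pixel's ray), 0 where there is no reading), "fx", "fy", "cx", "cy" (pixels), "R" (3x3) and "t" (3): a world point X has camera coordinates R X + t. Camera axes: x right, y down, z forward; pixel columns grow to the right and rows downward; lengths in m; the calibration is good to about 2 mm. A picture is of the moment at which its call begins.
- hand_in(): hands the job in; it is judged then, once.
The state is a dict: "clock": time; "joint_pos": joint angles; "joint_velocities": joint speeds; "tau": joint torques, N m; "position": TCP position; "ee_rot": TCP orientation; "ft_force": force on the tool from outside, world axes, zero at the start; "torque": the same for the moment, N m; "grip_width": opening from 0.0 (shut) to 1.0 (fully open); "grasp_force": force on a finger pad.
Only numpy, scipy, OpenCV 4.12 (cv2) and the standard library are available. Lean on these libraries where they do the work, as an engineer would, in place of code of your own. Each camera call takes 0.05 s, during which the arm holds its last target. There are 200 camera calls.

## Working session

There is one attempt and no reset: what is moved stays moved. The work goes in short steps, Python scripts to look and compute and a tool call to move; the robot and the scene stay as the last step left them, time stands still between calls to the robot, and variables do not carry over. Pictures are saved under pics/ and viewed, at most 10 in all, crops included, and the job is handed in when it is done.

Besides the shell and the picture viewer there is one more tool, called as name([rows], argument=value, ...), one row to a line, values as JSON. move_arm: Moves the arm, as the interface text tells. Its arguments: {"type":"object","properties":{"plan":{"type":"array","items":{"type":"object","properties":{"delta_pos":{"type":"array","items":{"type":"number"}},"turn":{"type":"array","items":{"type":"number"}},"fingers":{"type":"number"}}}},"force":{"type":"number"}},"required":["plan"]}

```bash
mkdir -p pics; python3 - <<'E'
from workcell import *
import cv2,numpy as np
o=get_obs();print(o, tip_reach)
for n in("side","top"):
    c=camera(n);cv2.imwrite(f"pics/{n}0.png",c["color"][:,:,::-1])
    print(n,c["fx"],c["fy"],c["cx"],c["cy"],c["R"].round(4).tolist(),c["t"].round(4).tolist(),(-c["R"].T@c["t"]).round(3))
E
```

```text
{'clock': 0.0, 'joint_pos': array([-1.12760806,  0.33285854, -0.06472546,  1.46093957,  0.0215932 ,
        1.34985421, -0.08852442]), 'joint_velocities': array([ 0.00074772, -0.00198048,  0.00033166, -0.00112179, -0.00011172,
       -0.00122486, -0.00035282]), 'tau': array([ 1.67853054e-04, -6.25441575e+01,  4.92228940e-02, -3.91618180e+01,
        1.61839428e-02,  9.79283155e-03, -2.63737832e-06]), 'position': array([0.28053711, 0.5581155 , 0.24152512]), 'ee_rot': array([ 2.30785138e-01,  9.73004499e-01, -6.68797304e-04, -1.34535835e-04]), 'ft_force': array([-0.01568928,  0.28292286, -0.89404496]), 'torque': array([-1.24927124e-02, -1.82799488e-03,  3.35624935e-05]), 'grasp_force': 0.0, 'grip_width': 0.9983618488271085} 0.011
side 420.96215210690934 420.96215210690934 323.3222711893166 203.87577051052708 [[0.9152, -0.4029, 0.0025], [-0.2989, -0.6829, -0.6666], [0.2703, 0.6094, -0.7454]] [-0.439, 0.2368, 0.971] [ 0.21  -0.607  0.883]
top 406.10019951639896 406.10019951639896 318.5882989314615 200.60295132053744 [[0.0233, -0.9997, 0.0031], [-0.9971, -0.0234, -0.0727], [0.0728, -0.0014, -0.9973]] [0.0275, 0.5326, 1.1865] [0.444 0.042 1.222]
```

View pics/side0.png

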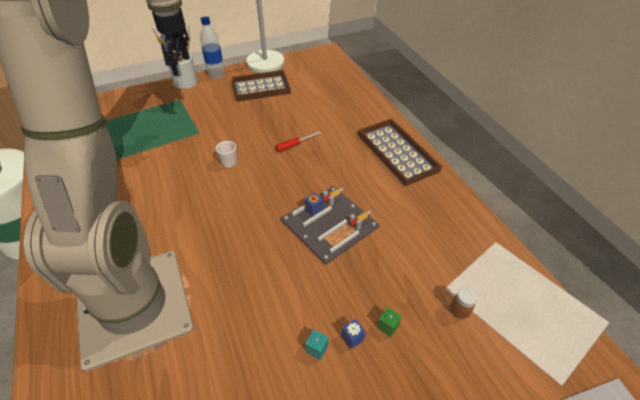

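View pics/top0.png

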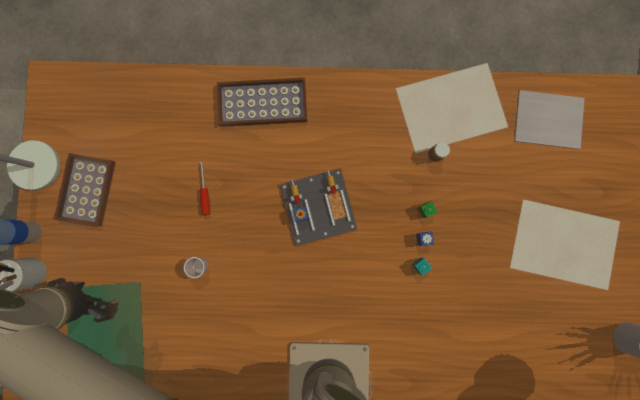

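Side view: blue block with white rosette at (353,333), teal (317,345) and green (389,321) beside it; jig at about (330,222) with the cork in the right bay (339,235). Top view: block (427,239), jig centre (318,207), pad (335,206).

```bash
cat > h.py <<'E'
from workcell import *
import cv2,numpy as np
def ray(c,uv,z):
    """pixels -> world points on plane z"""
    uv=np.asarray(uv,float).reshape(-1,2)
    d=np.c_[(uv[:,0]-c["cx"])/c["fx"],(uv[:,1]-c["cy"])/c["fy"],np.ones(len(uv))]@c["R"]
    o=-c["R"].T@c["t"]
    return o+d*((z-o[2])/d[:,2])[:,None]
def P(c): return np.diag([1,1,1])@np.array([[c["fx"],0,c["cx"]],[0,c["fy"],c["cy"]],[0,0,1]])@np.c_[c["R"],c["t"]]
def tri(c1,u1,c2,u2):
    X=cv2.triangulatePoints(P(c1),P(c2),np.float64(u1).reshape(2,1),np.float64(u2).reshape(2,1))[:,0];return X[:3]/X[3]
def pts(c):
    v,u=np.mgrid[:400,:640];z=c["range_z"]
    return (np.stack([(u-c["cx"])/c["fx"]*z,(v-c["cy"])/c["fy"]*z,z],-1)-c["t"])@c["R"]
def hsv(c): return cv2.cvtColor(c["color"],cv2.COLOR_RGB2HSV)
def comps(m):
    n,l,s,ce=cv2.connectedComponentsWithStats(m.astype(np.uint8));return [(l==i,s[i],ce[i]) for i in range(1,n)]
E
python3 - <<'E'
from h import *
s,t=camera("side"),camera("top")
np.savez("im0.npz",s=s["color"],t=t["color"])
a=cv2.resize(s["color"][170:370,270:410],None,fx=3,fy=3,interpolation=0)
b=cv2.resize(t["color"][160:290,270:450],None,fx=4,fy=4,interpolation=0)
cv2.imwrite("pics/a1.png",a[:,:,::-1]);cv2.imwrite("pics/b1.png",b[:,:,::-1])
for n,c in(("s",s),("t",t)):
    H=hsv(c);p=pts(c)
    for nm,lo,hi in(("blue",(108,90,30),(128,255,255)),("cork",(5,90,140),(20,255,255)),("white",(0,0,150),(180,60,255))):
        for m,st,ce in comps(cv2.inRange(H,lo,hi)>0):
            if st[4]>15 and 270<ce[0]<450 and 160<ce[1]<370: 
                q=p[m];q=q[c["range_z"][m]>0]; print(n,nm,st,ce.round(1),np.median(q,0).round(3),np.percentile(q[:,2],[5,95]).round(3))
E
```

```text
s blue [305 198  18  17 126] [315.7 205.6] [0.491 0.077 0.05 ] [0.026 0.062]
s blue [343 325  21  23 168] [354.7 336.6] [ 0.424 -0.288  0.044] [0.013 0.05 ]
s cork [    12     42    628    358 103650] [299.7 264.3] [ 0.414 -0.073  0.001] [-0.002  0.004]
s cork [309 195   9   7  49] [313.2 198.3] [0.491 0.092 0.063] [0.06  0.067]
s cork [324 224  32  22 325] [339.3 234.5] [ 0.519 -0.012  0.016] [0.013 0.018]
s white [416 158   8   6  29] [419.4 160.8] [0.868 0.151 0.008] [0.005 0.012]
s white [407 161   8   7  33] [410.3 164.2] [0.835 0.149 0.007] [0.002 0.012]
s white [398 165   8   6  28] [401.5 167.7] [0.802 0.145 0.008] [0.003 0.023]
s white [423 164   8   6  25] [426.  166.8] [0.87  0.121 0.007] [0.005 0.011]
s white [413 168   9   6  28] [416.8 170.8] [0.834 0.118 0.009] [0.004 0.024]
s white [404 172   8   6  25] [407.8 174.4] [0.803 0.114 0.009] [0.005 0.021]
s white [293 206  11   9  44] [297.8 210.1] [0.45  0.105 0.021] [0.015 0.025]
s white [303 206  28  20 112] [317.  215.4] [0.49  0.066 0.021] [0.015 0.025]
s white [318 219  29  21 119] [332.  229.3] [0.508 0.008 0.021] [
[... 2722 characters left out ...]
444.  313.4] [ 0.207 -0.34  -0.   ] [-0.004  0.003]
t cork [377 316  21   1  21] [387. 316.] [ 0.196 -0.17   0.001] [-0.003  0.003]
t cork [ 151  318  430   44 7375] [366.9 336.5] [ 0.136 -0.13   0.   ] [-0.004  0.004]
t cork [258 351  29   5  77] [274.6 353. ] [ 0.082  0.154 -0.   ] [-0.004  0.004]
t cork [368 357  78  28 677] [394.1 366.1] [ 0.054 -0.181  0.   ] [-0.004  0.004]
t white [341 191   9  30  43] [345.1 205. ] [ 0.52  -0.038  0.022] [0.019 0.026]
t white [325 194  10  31  43] [329.5 209.3] [0.507 0.008 0.022] [0.019 0.028]
t white [305 200   9  30  43] [309.1 214.2] [0.488 0.067 0.021] [0.019 0.026]
t white [423 235   9   8  48] [426.9 238.4] [ 0.429 -0.274  0.05 ] [0.047 0.054]
```

View pics/a1.png

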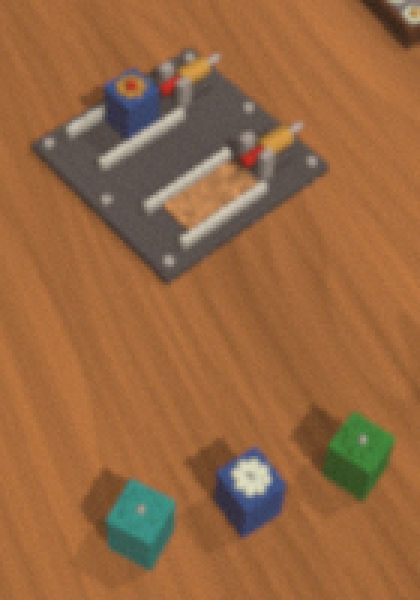

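View pics/b1.png

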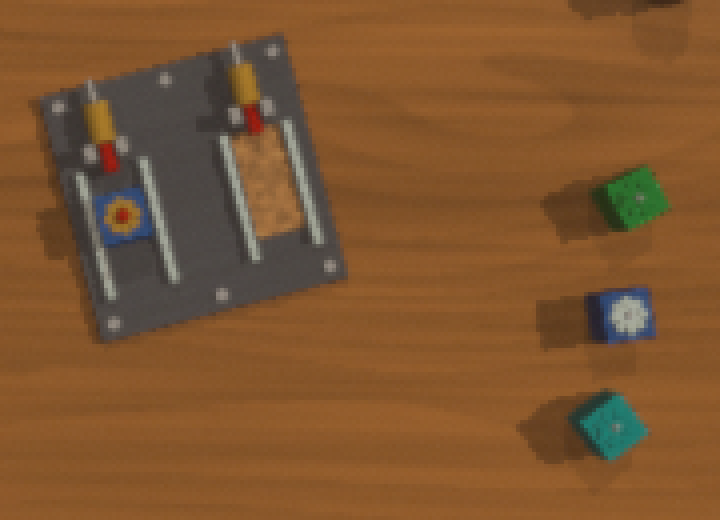

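Crops: block at side (353,333), nearly square to the world axes in top (427,239); neighbours lie ±80 mm in x, so closing along world y is clear. The free bay is the right one. Now the exact poses.

```bash
cat > meas.py <<'E'
from h import *
s,t=camera("side"),camera("top")
def sel(c,lo,hi,box,mn=15):
    m=cv2.inRange(hsv(c),lo,hi);k=np.zeros_like(m);x,y,w,h=box;k[y:y+h,x:x+w]=m[y:y+h,x:x+w]
    return [q for q in comps(k>0) if q[1][4]>mn]
def rails(c,box):
    out=[]
    for m,st,ce in sel(c,(0,0,150),(180,60,255),box,30):
        v,u=np.nonzero(m);w=ray(c,np.c_[u,v],.022)
        vx,vy,x0,y0=cv2.fitLine(np.float32(w[:,:2]),cv2.DIST_HUBER,0,.01,.01)[:,0]
        if vx<0:vx,vy=-vx,-vy
        a=(w[:,:2]-[x0,y0])@[vx,vy]
        out.append((np.arctan2(vy,vx),x0,y0,a.min(),a.max(),len(w)))
    return np.round(out,4)
E
python3 - <<'E'
from meas import *
B={"s":(338,318,32,36),"t":(415,228,24,24)}
W=[]
w={}
for n,c in(("s",s),("t",t)):
    print(n,"rails yaw,x,y,amin,amax\n",rails(c,(285,190,80,70)))
    x,y,ww,hh=B[n]
    H=hsv(c);p=pts(c)
    m=np.zeros((400,640),np.uint8);m[y:y+hh,x:x+ww]=1
    blue=cv2.inRange(H,(100,60,20),(135,255,255))|cv2.inRange(H,(0,0,150),(180,60,255))
    mm=(m>0)&(blue>0)&(p[:,:,2]>.0455)&(c["range_z"]>0)
    v,u=np.nonzero(mm)
    q=ray(c,np.c_[u,v],.049)
    r=cv2.minAreaRect(np.float32(q[:,:2]*1000));print(n,"block rect mm",r,len(q),q.mean(0).round(4))
    r=cv2.minAreaRect(np.float32(p[mm][:,:2]*1000));print(n,"  from range",r, p[mm].mean(0))
    w[n]=max(sel(c,(0,0,140),(180,70,255),B[n],15),key=lambda q:q[1][4])[2]
    pd=max(sel(c,(5,90,140),(20,255,255),(322,190,36,60)),key=lambda q:q[1][4]);w[n+"p"]=pd[2]
    v,u=np.nonzero(pd[0]);q=ray(c,np.c_[u,v],.015);print(n,"pad",q.mean(0).round(4),cv2.minAreaRect(np.float32(q[:,:2]*1000)))
print("rosette",tri(s,w["s"],t,w["t"]),ray(s,w["s"],.05),ray(t,w["t"],.05),"pad",tri(s,w["sp"],t,w["tp"]))
np.save("w.npy",w)
E
```

```text
s rails yaw,x,y,amin,amax
 [[ 3.794e-01  4.533e-01  1.051e-01 -2.220e-02  1.650e-02  4.400e+01]
 [ 2.902e-01  4.902e-01  6.580e-02 -4.530e-02  4.850e-02  1.120e+02]
 [ 2.899e-01  5.079e-01  6.700e-03 -4.690e-02  4.850e-02  1.190e+02]
 [ 2.866e-01  5.199e-01 -4.000e-02 -4.620e-02  4.910e-02  1.150e+02]]
s block rect mm ((427.6256408691406, -273.2161560058594), (34.0108757019043, 35.43043518066406), 10.199268341064453) 238 [ 0.4276 -0.2742  0.049 ]
s   from range ((427.916748046875, -272.6300964355469), (33.94160079956055, 35.905914306640625), 8.227151870727539) [ 0.42762303 -0.27422062  0.04901268]
s pad [ 0.5198 -0.0116  0.015 ] ((521.2949829101562, -10.993572235107422), (80.05335235595703, 34.442283630371094), 16.11937141418457)
t rails yaw,x,y,amin,amax
 [[ 2.818e-01  5.204e-01 -3.890e-02 -4.580e-02  4.330e-02  4.300e+01]
 [ 2.788e-01  5.143e-01  9.300e-03 -5.340e-02  3.850e-02  4.300e+01]
 [ 2.831e-01  4.908e-01  6.710e-02 -4.530e-02  4.370e-02  4.300e+01]]
t block rect mm ((428.1612243652344, -272.4097595214844), (34.77303695678711, 34.1230354309082), 10.703468322753906) 112 [ 0.4282 -0.2719  0.049 ]
t   from range ((428.2135009765625, -272.55413818359375), (35.619564056396484, 34.04949951171875), 12.083449363708496) [ 0.42816157 -0.27201367  0.0486999 ]
t pad [ 0.5174 -0.0136  0.015 ] ((520.3118286132812, -12.634355545043945), (76.61956787109375, 33.18189239501953), 16.340911865234375)
rosette [ 0.42835253 -0.27323793  0.051519  ] [[ 0.42863529 -0.27258817  0.05      ]] [[ 0.42845333 -0.27369874  0.05      ]] pad [ 0.51782335 -0.01373857  0.01829672]
```

```bash
cat > to.py <<'E'
from workcell import get_obs
from scipy.spatial.transform import Rotation as Ro
import numpy as np,sys
def go(*targets):
    """targets: x,y,z, angle of tool y axis (rad, world) -> tool-frame shift and turn"""
    o=get_obs();R=Ro.from_quat(o["ee_rot"])
    print("t",o["clock"],"pos",o["position"].round(4),"y-ang",np.arctan2(*R.as_matrix()[[1,0],1]).round(4),"grip",o["grip_width"].round(3),o["grasp_force"],"F",o["ft_force"].round(2))
    for x,y,z,a in targets:
        c,s=np.cos(a),np.sin(a)
        G=Ro.from_matrix(np.array([[s,c,0],[-c,s,0],[0,0,-1]]))
        print((R.inv().apply(np.array([x,y,z])-o["position"])).round(4).tolist(),(R.inv()*G).as_rotvec().round(4).tolist())
E
python3 -c "
from to import *
h=np.pi/2
go((.46,.25,.20,1.4),(.428,-.273,.13,h+.18))"
```

```text
Traceback (most recent call last):
  File "to.py", line 7, in go
    print("t",o["clock"],"pos",o["position"].round(4),"y-ang",np.arctan2(*R.as_matrix()[[1,0],1]).round(4),"grip",o["grip_width"].round(3),o["grasp_force"],"F",o["ft_force"].round(2))
                                                                                                                  ^^^^^^^^^^^^^^^^^^^^^
AttributeError: 'float' object has no attribute 'round'
```

```bash
sed -i 's/o\["grip_width"\].round(3)/o["grip_width"]/' to.py
python3 -c "
from to import *
h=np.pi/2
go((.46,.25,.20,1.4),(.428,-.273,.13,h+.18))"
```

```text
t 0.3 pos [0.2807 0.5584 0.2421] y-ang 1.105 grip 1.0042071661481446 0.0 F [ 0.24 -0.73 -0.38]Traceback (most recent call last):
  File "<string>", line 4, in <module>
    go((.46,.25,.20,1.4),(.428,-.273,.13,h+.18))
    ~~^^^^^^^^^^^^^^^^^^^^^^^^^^^^^^^^^^^^^^^^^^
  File "to.py", line 10, in go
    G=Ro.from_matrix(np.array([[s,c,0],[-c,s,0],[0,0,-1]]))
  File "scipy/spatial/transform/_rotation.pyx", line 1143, in scipy.spatial.transform._rotation.Rotation.from_matrix
ValueError: Non-positive determinant (left-handed or null coordinate frame) in rotation matrix 0: [[ 0.98544973  0.16996714  0.        ]
 [-0.16996714  0.98544973  0.        ]
 [ 0.          0.         -1.        ]].
```

```bash
sed -i 's/\[\[s,c,0\],\[-c,s,0\]/[[-s,c,0],[c,s,0]/' to.py
python3 -c "
from to import *
h=np.pi/2
go((.46,.25,.20,1.4),(.428,-.273,.13,h+.18))"
```

```text
t 0.3 pos [0.2807 0.5584 0.2421] y-ang 1.105 grip 1.0042071661481446 0.0 F [ 0.24 -0.73 -0.38]
[-0.2987, -0.195, 0.0422] [-0.0003, -0.0, -0.295]
[-0.505, -0.6766, 0.1123] [-0.0003, -0.0001, -0.6458]
```

The rows are not in the units I measure in: shifts go in shares of 0.8 m and turns go in shares of pi/2 rad. I convert before sending: -0.677 m is -0.8463, -0.505 m is -0.6313, -0.295 rad is -0.1878.

move_arm([
  {"delta_pos": [-0.3738,-0.2438,0.025],"turn": [0,0,-0.1878],"fingers": 0},
  {"delta_pos": [-0.3738,-0.2438,0.025],"turn": [0,0,-0.1878],"fingers": 0},
  {"delta_pos": [-0.3738,-0.2438,0.025],"turn": [0,0,-0.1878],"fingers": 0},
  {"delta_pos": [-0.3738,-0.2438,0.025],"turn": [0,0,-0.1878],"fingers": 0},
  {"delta_pos": [-0.3738,-0.2438,0.025],"turn": [0,0,-0.1878],"fingers": 0},
  {"delta_pos": [-0.6313,-0.8463,0.075],"turn": [0,0,-0.4113],"fingers": 0},
  {"delta_pos": [-0.6313,-0.8463,0.075],"turn": [0,0,-0.4113],"fingers": 0},
  {"delta_pos": [-0.6313,-0.8463,0.075],"turn": [0,0,-0.4113],"fingers": 0},
  {"delta_pos": [-0.6313,-0.8463,0.075],"turn": [0,0,-0.4113],"fingers": 0},
  {"delta_pos": [-0.6313,-0.8463,0.1],"turn": [0,0,-0.4113],"fingers": 0},
  {"delta_pos": [-0.6313,-0.8463,0.14],"turn": [0,0,-0.4113],"fingers": 0},
  {"delta_pos": [-0.6313,-0.8463,0.14],"turn": [0,0,-0.4113],"fingers": 0},
])

```text
clock: 1.8
position: [0.43, -0.143, 0.1654]
ee_rot: [-0.09, 0.996, 0.0, 0.001]
ft_force: [0.8, 0.3, -0.5]
grip_width: 1.0
grasp_force: 0.0
```

```bash
python3 -c "
from to import *
h=np.pi/2
go((.428,-.273,.13,h+.18),(.428,-.273,.024,h+.18))"
```

```text
t 1.8 pos [ 0.43   -0.143   0.1654] y-ang 1.7512 grip 1.0000926383182076 0.0 F [ 0.8   0.29 -0.5 ]
[0.0254, -0.1275, 0.0353] [0.0001, 0.0016, 0.0005]
[0.0256, -0.1275, 0.1413] [0.0001, 0.0016, 0.0005]
```

Scaled: -0.1275 m is -0.1594, 0.036 m is 0.045.

move_arm([
  {"delta_pos": [0.0319,-0.1594,0.045],"turn": [0,0,0],"fingers": 0},
  {"delta_pos": [0.0319,-0.1594,0.045],"turn": [0,0,0],"fingers": 0},
  {"delta_pos": [0.0319,-0.1594,0.045],"turn": [0,0,0],"fingers": 0},
  {"delta_pos": [0.0319,-0.1594,0.045],"turn": [0,0,0],"fingers": 0},
  {"delta_pos": [0.0319,-0.1594,0.045],"turn": [0,0,0],"fingers": 0},
])

```text
clock: 2.42
position: [0.4286, -0.2696, 0.1297]
ee_rot: [-0.091, 0.996, 0.0, 0.0]
ft_force: [0.1, 0.0, 0.8]
grip_width: 1.001
grasp_force: 0.0
```

```bash
python3 -c "
from to import *
h=np.pi/2
go((.428,-.273,.024,h+.18))"
```

```text
t 2.425 pos [ 0.4286 -0.2696  0.1297] y-ang 1.753 grip 1.0014975295269046 0.0 F [0.06 0.04 0.78]
[0.0013, -0.0033, 0.1057] [0.0007, 0.0008, 0.0023]
```

Scaled: 0.1055 m is 0.1319, 0.04 m is 0.05.

move_arm([
  {"delta_pos": [0.0013,-0.0038,0.05],"turn": [0,0,0],"fingers": 0},
  {"delta_pos": [0.0013,-0.0038,0.0938],"turn": [0,0,0],"fingers": 0},
  {"delta_pos": [0.0013,-0.0038,0.1188],"turn": [0,0,0],"fingers": 0},
  {"delta_pos": [0.0013,-0.0038,0.1319],"turn": [0,0,0],"fingers": 0},
  {"delta_pos": [0.0013,-0.0038,0.1319],"turn": [0,0,0],"fingers": 0},
  {"delta_pos": [0.0013,-0.0038,0.1319],"turn": [0,0,0],"fingers": 0},
])

```text
clock: 3.18
position: [0.4282, -0.2742, 0.0248]
ee_rot: [-0.09, 0.996, -0.0, 0.001]
ft_force: [0.2, -0.4, 0.1]
grip_width: 1.0
grasp_force: 0.0
```

```bash
python3 - <<'E'
from h import *
from to import go
go((.428,-.273,.024,np.pi/2+.18))
s,t=camera("side"),camera("top")
a=cv2.resize(s["color"][260:380,280:420],(420,360),interpolation=0)
b=cv2.resize(t["color"][190:290,380:470],(360,360)[::1],interpolation=0)
cv2.imwrite("pics/c2.png",np.hstack([a,b])[:,:,::-1])
E
```

```text
t 3.175 pos [ 0.4282 -0.2742  0.0248] y-ang 1.7514 grip 0.9995920524346051 0.0 F [ 0.16 -0.41  0.07]
[0.0, 0.0013, 0.0008] [-0.0004, 0.0015, 0.0006]
```

View pics/c2.png

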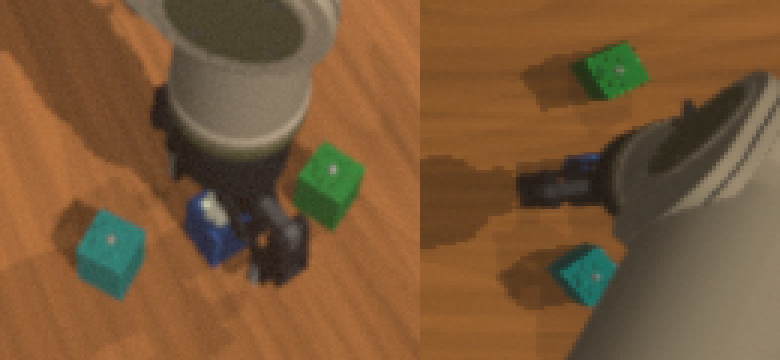

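The fingers straddle the blue block (crop at 215,230), clear of the teal (110,255) and green (330,185) blocks. Closing.

move_arm([
  {"delta_pos": [0,0,0],"turn": [0,0,0],"fingers": 1},
  {"delta_pos": [0,0,0],"turn": [0,0,0],"fingers": 1},
  {"delta_pos": [0,0,0],"turn": [0,0,0],"fingers": 1},
  {"delta_pos": [0,0,0],"turn": [0,0,0],"fingers": 1},
  {"delta_pos": [0,0,0],"turn": [0,0,0],"fingers": 1},
  {"delta_pos": [0,0,0],"turn": [0,0,0],"fingers": 1},
  {"delta_pos": [0,0,0],"turn": [0,0,0],"fingers": 1},
  {"delta_pos": [0,0,0],"turn": [0,0,0],"fingers": 1},
], force=70)

```text
clock: 4.28
position: [0.4277, -0.2744, 0.0242]
ee_rot: [-0.09, 0.996, -0.0, 0.0]
ft_force: [-0.8, 1.3, 6.4]
grip_width: 0.41
grasp_force: 70.2
```

```bash
python3 - <<'E'
from to import *
e=.285;st=np.array([.564,-.0005]);u=np.array([np.cos(e),np.sin(e)]);p=st-.040*u;a=np.pi/2+e
go((.428,-.273,.13,1.75),(*p,.13,a),(*p,.06,a))
E
```

```text
t 4.275 pos [ 0.4277 -0.2744  0.0242] y-ang 1.751 grip 0.40977657320990085 70.15639543533325 F [-0.81  1.31  6.35]
[-0.0006, 0.0013, -0.1058] [-0.0001, 0.0005, 0.001]
[-0.1434, 0.2408, -0.1058] [-0.0001, 0.0005, -0.1048]
[-0.1434, 0.2408, -0.0358] [-0.0001, 0.0005, -0.1048]
```

Scaled: 0.241 m is 0.3013, 0.2 m is 0.25, -0.06 rad is -0.0382.

move_arm([
  {"delta_pos": [0,0,-0.0375],"turn": [0,0,0],"fingers": 1},
  {"delta_pos": [0,0,-0.0875],"turn": [0,0,0],"fingers": 1},
  {"delta_pos": [-0.025,0.0375,-0.125],"turn": [0,0,-0.0191],"fingers": 1},
  {"delta_pos": [-0.0563,0.0938,-0.1325],"turn": [0,0,-0.0382],"fingers": 1},
  {"delta_pos": [-0.0875,0.15,-0.1325],"turn": [0,0,-0.0668],"fingers": 1},
  {"delta_pos": [-0.1188,0.2,-0.1325],"turn": [0,0,-0.0668],"fingers": 1},
  {"delta_pos": [-0.15,0.25,-0.1325],"turn": [0,0,-0.0668],"fingers": 1},
  {"delta_pos": [-0.1788,0.3013,-0.1325],"turn": [0,0,-0.0668],"fingers": 1},
  {"delta_pos": [-0.1788,0.3013,-0.1325],"turn": [0,0,-0.0668],"fingers": 1},
  {"delta_pos": [-0.1788,0.3013,-0.1325],"turn": [0,0,-0.0668],"fingers": 1},
  {"delta_pos": [-0.1788,0.3013,-0.1325],"turn": [0,0,-0.0668],"fingers": 1},
  {"delta_pos": [-0.1788,0.3013,-0.1325],"turn": [0,0,-0.0668],"fingers": 1},
])

```text
clock: 5.78
position: [0.5248, -0.0125, 0.1299]
ee_rot: [-0.141, 0.99, 0.0, 0.0]
ft_force: [-0.4, -0.2, -2.4]
grip_width: 0.415
grasp_force: 70.3
```

```bash
python3 - <<'E'
from meas import *
from to import *
e=.285;st=np.array([.564,-.0005]);u=np.array([np.cos(e),np.sin(e)]);p=st-.040*u;a=np.pi/2+e
print(p)
go((*p,.13,a),(*p,.055,a))
a=cv2.resize(s["color"][170:270,270:390],(480,400),interpolation=0)
cv2.imwrite("pics/d1.png",a[:,:,::-1])
E
```

```text
[ 0.52561353 -0.0117463 ]
t 5.875 pos [ 0.5249 -0.0121  0.13  ] y-ang 1.8551 grip 0.4129900694008588 70.32897591590881 F [ 0.64 -0.45 -1.8 ]
[-0.0008, 0.0001, -0.0] [0.0001, 0.0002, -0.0007]
[-0.0007, 0.0001, 0.075] [0.0001, 0.0002, -0.0007]
```

View pics/d1.png

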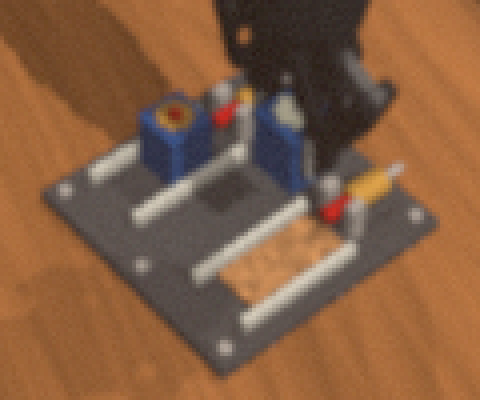

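Block held upright above the bay, bottom well clear; cork pad at crop (285,260), finished block untouched. Lower it.

Scaled: 0.084 m is 0.105, 0.082 m is 0.1025.

move_arm([
  {"delta_pos": [-0.0013,0,0.0375],"turn": [0,0,0],"fingers": 1},
  {"delta_pos": [-0.0013,0,0.0688],"turn": [0,0,0],"fingers": 1},
  {"delta_pos": [-0.0013,0,0.0875],"turn": [0,0,0],"fingers": 1},
  {"delta_pos": [-0.0013,0,0.0975],"turn": [0,0,0],"fingers": 1},
  {"delta_pos": [-0.0013,0,0.1025],"turn": [0,0,0],"fingers": 1},
  {"delta_pos": [-0.0013,0,0.105],"turn": [0,0,0],"fingers": 1},
  {"delta_pos": [-0.0013,0,0.105],"turn": [0,0,0],"fingers": 1},
])

```text
clock: 6.75
position: [0.5262, -0.0112, 0.0463]
ee_rot: [-0.142, 0.99, 0.0, 0.0]
ft_force: [0.1, 0.1, -1.4]
grip_width: 0.412
grasp_force: 70.4
```

```bash
python3 - <<'E'
from meas import *
from to import *
e=.285;st=np.array([.564,-.0005]);u=np.array([np.cos(e),np.sin(e)]);p=st-.040*u;a=np.pi/2+e
go((*p,.0392,a))
a=cv2.resize(s["color"][180:270,280:390],(660,540),interpolation=cv2.INTER_CUBIC)
cv2.imwrite("pics/e1.png",a[:,:,::-1])
E
```

```text
t 6.85 pos [ 0.5262 -0.0112  0.0463] y-ang 1.8561 grip 0.4146211357737738 70.35744667053223 F [-0.49  0.34 -2.15]
[0.0007, -0.0004, 0.0071] [0.0001, 0.0007, 0.0003]
```

View pics/e1.png

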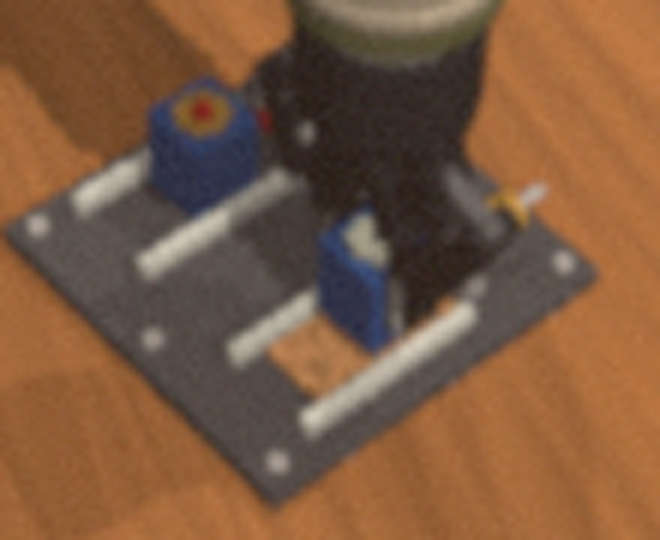

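The block sits between the two rails (its bottom corner at crop (375,350), rails either side), no contact force. Down to the pad.

Scaled: 0.0065 m is 0.0081, 0.006 m is 0.0075.

move_arm([
  {"delta_pos": [0,0,0.0038],"turn": [0,0,0],"fingers": 1},
  {"delta_pos": [0,0,0.0063],"turn": [0,0,0],"fingers": 1},
  {"delta_pos": [0,0,0.0075],"turn": [0,0,0],"fingers": 1},
  {"delta_pos": [0,0,0.0081],"turn": [0,0,0],"fingers": 1},
  {"delta_pos": [0,0,0.0081],"turn": [0,0,0],"fingers": 1},
])

```text
clock: 7.48
position: [0.5259, -0.0113, 0.0394]
ee_rot: [-0.142, 0.99, 0.0, -0.0]
ft_force: [0.5, -0.6, -0.8]
grip_width: 0.408
grasp_force: 70.4
```

move_arm([
  {"delta_pos": [0,0,0.0008],"turn": [0,0,0],"fingers": 1},
  {"delta_pos": [0,0,0.0008],"turn": [0,0,0],"fingers": 1},
])

```text
clock: 7.72
position: [0.5261, -0.0112, 0.0392]
ee_rot: [-0.142, 0.99, 0.0, 0.0]
ft_force: [-3.4, 0.5, 4.9]
grip_width: 0.413
grasp_force: 71.2
```

Scaled: -0.014 m is -0.0175, -0.012 m is -0.015.

move_arm([
  {"delta_pos": [-0.0038,0,0],"turn": [0,0,0],"fingers": 1},
  {"delta_pos": [-0.0075,0,0],"turn": [0,0,0],"fingers": 1},
  {"delta_pos": [-0.0113,0,0],"turn": [0,0,0],"fingers": 1},
  {"delta_pos": [-0.015,0,0],"turn": [0,0,0],"fingers": 1},
  {"delta_pos": [-0.0175,0,0],"turn": [0,0,0],"fingers": 1},
  {"delta_pos": [-0.0175,0,0],"turn": [0,0,0],"fingers": 1},
])

```text
clock: 8.48
position: [0.5378, -0.0082, 0.0392]
ee_rot: [-0.142, 0.99, 0.0, -0.002]
ft_force: [-13.2, -2.9, 17.0]
grip_width: 0.411
grasp_force: 72.7
```

Scaled: -0.003 m is -0.0038, -0.002 m is -0.0025.

move_arm([
  {"delta_pos": [0,0,-0.0015],"turn": [0,0,0],"fingers": 1},
  {"delta_pos": [-0.0013,0,-0.0015],"turn": [0,0,0],"fingers": 1},
  {"delta_pos": [-0.0025,0,-0.0015],"turn": [0,0,0],"fingers": 1},
  {"delta_pos": [-0.0038,0,-0.0015],"turn": [0,0,0],"fingers": 1},
  {"delta_pos": [-0.0038,0,-0.0015],"turn": [0,0,0],"fingers": 1},
])

```text
clock: 9.1
position: [0.5413, -0.0071, 0.0394]
ee_rot: [-0.142, 0.99, -0.0, -0.001]
ft_force: [-5.8, -1.8, -1.9]
grip_width: 0.411
grasp_force: 70.3
```

Scaled: -0.004 m is -0.005, -0.001 m is -0.0013.

move_arm([
  {"delta_pos": [-0.0013,0,0],"turn": [0,0,0],"fingers": 1},
  {"delta_pos": [-0.0025,0,0],"turn": [0,0,0],"fingers": 1},
  {"delta_pos": [-0.0038,0,0],"turn": [0,0,0],"fingers": 1},
  {"delta_pos": [-0.005,0,0],"turn": [0,0,0],"fingers": 1},
  {"delta_pos": [-0.005,0,0],"turn": [0,0,0],"fingers": 1},
])

```text
clock: 9.72
position: [0.5449, -0.006, 0.0394]
ee_rot: [-0.142, 0.99, -0.0, -0.001]
ft_force: [-5.9, -3.3, 0.9]
grip_width: 0.413
grasp_force: 70.3
```

Scaled: -0.001 m is -0.0013, -0.0005 m is -0.0006.

move_arm([
  {"delta_pos": [-0.0006,0,0],"turn": [0,0,0],"fingers": 1},
  {"delta_pos": [-0.0013,0,0],"turn": [0,0,0],"fingers": 1},
  {"delta_pos": [-0.0013,0,0],"turn": [0,0,0],"fingers": 1},
])

```text
clock: 10.1
position: [0.5458, -0.0058, 0.0394]
ee_rot: [-0.142, 0.99, -0.0, -0.001]
ft_force: [-7.2, -3.1, 0.9]
grip_width: 0.417
grasp_force: 70.3
```

Scaled: -0.001 m is -0.0013, -0.0005 m is -0.0006.

move_arm([
  {"delta_pos": [-0.0006,0,0],"turn": [0,0,0],"fingers": 1},
  {"delta_pos": [-0.0013,0,0],"turn": [0,0,0],"fingers": 1},
  {"delta_pos": [-0.0013,0,0],"turn": [0,0,0],"fingers": 1},
])

```text
clock: 10.48
position: [0.5466, -0.0055, 0.0394]
ee_rot: [-0.142, 0.99, -0.0, -0.002]
ft_force: [-7.6, -2.8, 1.4]
grip_width: 0.41
grasp_force: 70.6
```

Around 8 N, near the stops; keep creeping until the force rises.

Scaled: -0.001 m is -0.0013, -0.0005 m is -0.0006.

move_arm([
  {"delta_pos": [-0.0006,0,0],"turn": [0,0,0],"fingers": 1},
  {"delta_pos": [-0.0013,0,0],"turn": [0,0,0],"fingers": 1},
  {"delta_pos": [-0.0013,0,0],"turn": [0,0,0],"fingers": 1},
])

```text
clock: 10.85
position: [0.5467, -0.0055, 0.0393]
ee_rot: [-0.142, 0.99, 0.0, -0.003]
ft_force: [-12.4, -3.9, 5.5]
grip_width: 0.409
grasp_force: 71.1
```

Scaled: -0.001 m is -0.0013, -0.0005 m is -0.0006.

move_arm([
  {"delta_pos": [-0.0006,0,0],"turn": [0,0,0],"fingers": 1},
  {"delta_pos": [-0.0013,0,0],"turn": [0,0,0],"fingers": 1},
  {"delta_pos": [-0.0013,0,0],"turn": [0,0,0],"fingers": 1},
])

```text
clock: 11.22
position: [0.5467, -0.0055, 0.0393]
ee_rot: [-0.141, 0.99, 0.0, -0.004]
ft_force: [-18.0, -4.5, 10.6]
grip_width: 0.41
grasp_force: 71.9
```

Scaled: -0.0005 m is -0.0006.

move_arm([
  {"delta_pos": [-0.0006,0,-0.0006],"turn": [0,0,0],"fingers": 1},
  {"delta_pos": [-0.0006,0,-0.0006],"turn": [0,0,0],"fingers": 1},
  {"delta_pos": [-0.0006,0,-0.0006],"turn": [0,0,0],"fingers": 1},
  {"delta_pos": [-0.0006,0,-0.0006],"turn": [0,0,0],"fingers": 1},
])

```text
clock: 11.72
position: [0.5467, -0.0055, 0.0393]
ee_rot: [-0.141, 0.99, 0.0, -0.004]
ft_force: [-17.5, -5.2, 6.5]
grip_width: 0.416
grasp_force: 71.4
```

```bash
python3 - <<'E'
from meas import *
from to import *
go((.5467,-.0055,.0393,np.pi/2+.285))
a=cv2.resize(s["color"][180:270,280:390],(495,405),interpolation=cv2.INTER_CUBIC)
b=cv2.resize(t["color"][160:250,270:360],(300,405),interpolation=cv2.INTER_CUBIC)
cv2.imwrite("pics/f1.png",np.hstack([a,b])[:,:,::-1])
# rosette height/place check from the side range
m=max(sel(s,(0,0,130),(180,70,255),(332,205,30,40),5),key=lambda q:pts(s)[q[0]][:,2].max())
print(m[1],np.median(pts(s)[m[0]],0))
E
```

```text
t 11.825 pos [ 0.5467 -0.0055  0.0393] y-ang 1.8546 grip 0.4104173925483893 71.3742184638977 F [-17.47  -4.3    7.62]
[-0.0, 0.0, 0.0] [0.0013, -0.0081, -0.0012]
[345 215   6   6  24] [ 0.54350537 -0.00449242  0.06477025]
```

View pics/f1.png

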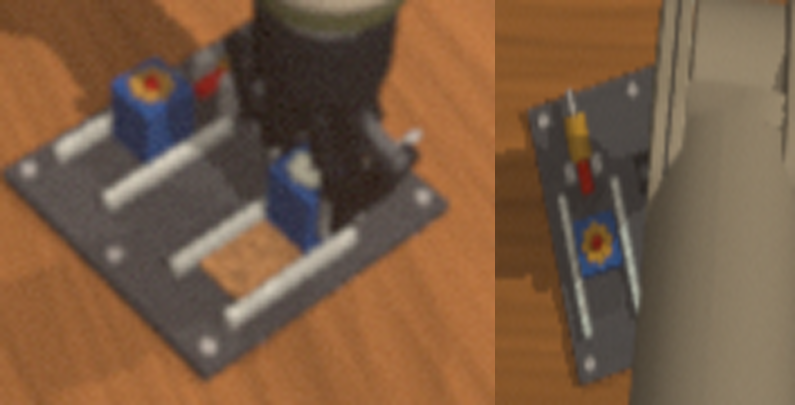

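The block stands between the rails at the far end (crop 300,195) with its rosette top at 65 mm, which means it is down on the pad. The finished block is unmoved. About 18 N is pushing against an immovable stop, so I'm handing in.

```bash
python3 -c "
from workcell import *
print(hand_in())"
```

```text
the job is handed in; nothing more can be done
None
```

I handed the job in with the blue block on the cork pad in the right bay, held against both stops at about 18 N total push and 70 N grip; the finished block looks unmoved, and no verdict was returned.

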